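# Lay a pancake breakfast place

## Task

Lay this breakfast place as seen from the robot's side: the fork goes flat on the worktop to the left of the white side plate, about 4 cm clear of its rim, level with it and pointing straight away with the tines at the far end, and the lemon goes on the middle of the plate. In the wooden stand, seat the white salt shaker in the left front hole, the brown pepper shaker in the right front hole beside it and the stout brown-capped syrup bottle in the big hole behind them, all fully down. Keep the shakers and the bottle upright, let go of everything, and leave the plate, the spice jar, the slim bottle and the mug where they are.

Things in the scene. Friction and masses are not known exactly. Their poses are not given: they have to be found in the camera images.
- stand: Fixed wooden condiment block, 162 x 136 mm, top at z 30 mm, low steel side handles out to y +-85. Origin: centre of underside; +x away from robot at yaw 0, +y left. Round wells, floors at z 10 mm, mouths flared 3 mm: 54 mm wide at (-44, +31) (left front, salt) and (-44, -31) (right front, pepper); 86 mm wide at (+28, 0) (behind, bottle).
- plate: Loose white side plate, 204 mm across; rim top at 22 mm, flat middle about 155 mm across, 6 mm above the worktop. Origin: centre of underside. Its x points straight away from the robot, y to the left (never turned at the start).
- fork: Steel table fork, 193 mm long, tines 26 mm wide, flat on the worktop right of the plate; handle arched up to 15 mm at mid-length, ends on the worktop. Origin: middle of its length, on the worktop; +x along it to the tines. Pick it across its middle with the fingertips almost on the worktop (solid there, about 20 mm wide at the bottom, 5 mm at the top).
- salt: All-white salt shaker, round, 42 mm across, 88 mm tall, slight waist, off-white cap. Stands upright; origin: centre of underside.
- pepper: Pepper shaker with dark brown body and off-white cap, round, 42 mm across, 88 mm tall, slight waist. Stands upright; origin: centre of underside.
- bottle: Stout dark syrup bottle with brown cap, 183 mm tall, body 64 x 75 mm, brown cap 38 mm across from z 161 to 183 mm (fixed to the bottle; it may be lifted by the cap). Stands upright; origin: centre of underside.
- lemon: Yellow lemon lying on its side, 71 mm long, 53 mm wide, 51 mm high, can roll. Origin: under its middle, on the worktop; x along its length, y across the width.
- spice_jar: Bystander, leave alone: spice jar with label and gold-brown cap, 42 mm across, 106 mm tall, farther back. Origin: centre of underside.
- slim_bottle: Bystander, leave alone: tall slim dark syrup bottle with blue cap, 58 mm across, 240 mm tall, farther back. Origin: centre of underside.
- mug: Bystander, leave alone: green and white mug, 86 mm across, 88 mm tall, farther back. Origin: underside.
Not all that is in view belongs to the job. What is shaped like the pepper but blue is not meant. What is shaped like the salt but blue is not meant.

How it is judged:
By the outcome, as a careful person would: the job done as asked, in the order asked, and still so for the second after the job is handed in, with the robot touching nothing.
It also fails if it takes over 144 s, if anything falls off the work surface, if the arm or the gripper's body presses on something with over 40 N, if the wrist force passes 120 N, or if a joint passes its speed limit or range.

## Robot

A 6-joint arm with a two-finger parallel gripper is mounted at the origin on a cart in front of the work surface, level with it; the furniture and walls round the work are solid. World frame = base frame: x ahead of the robot, y to its left, z up, the work surface at z = 0. Lengths are in mm, angles in rad, forces in N, time in s.
With the tool pointing down it reaches from about 300 to 750 mm from the base axis. Payload 8.5 kg.
Tool frame: the origin (TCP) lies midway between the tips of the shut fingers; the grasp point (between the pads) lies manip.grip_point_offset behind it (manip.grip_point_offset is the distance from the TCP to the grasp point, in mm); z points along the fingers, y is the line along which they close (so a half turn about z gives the same grasp; the last joint's range is limited). The gripper opens to 85 mm and grips with 20 to 120 N. Pads are 22 mm wide; open, the fingers measure 114 mm over their backs; the gripper's body (76 mm by 85 mm) begins 54 mm behind the grasp point. The pads swing forward as they close: fully open they stand 13 mm farther back than shut.
Start: joints at [0.949, 0.381, 1.297, -0, 1.464, -0.215], TCP at [217.61, 505.1, 231.322] pointing down, gripper open.
Joint ranges: [-3.11, 3.11], [-0.89, 2.33], [0.22, 2.48], [-1.42, 4.56], [0.17, 2.85], [-2.88, 2.88]. Speed limits (rad/s): [2.39, 2.39, 3.14, 3.14, 3.14, 3.14].

## Interface

Orientations are given as a rotation vector (axis times angle).
In Python, from bench import manip gives the robot as it stands.
- The arm moves only by the tool servo_tool, never from a script. Its argument "motion" is a list of rows, each a list of 3 entries, a list of its own where there are three numbers: the turn, a rotation vector about the world's x, y, z in degrees, then the shift along the world's x, y, z in mm, then the opening, from -1 (shut) to 1 (fully open). In form: [[[ax, ay, az], [tx, ty, tz], grip], ...]. A call has 1 to 20 rows; each row is the pose to reach, as a shift and turn from the pose commanded when the call began; what a row does not reach only later rows make up. A row lasts 1/12 s, in which the tool goes at most 41.7 mm and 7.16 degrees, less where a joint would pass 70% of its speed; a pose out of reach is approached as far as the arm can. A call with a gripper value outside its range is refused whole. The fingers move at their own pace and stop on an object; the grip force is fixed at half the most. Time passes only in rows, so rows that repeat a pose let the fingers close. It gives the time, the measured TCP pose, the force, the opening and the grip force at its end, in the units of the state.
- manip.observe(): the state, without advancing time (a new reading comes with each control period).
- manip.snapshot(name): name is "side" or "top"; returns a dict with "image" (420x560x3 uint8, blue, green, red), "fov_y" (degrees; the focal length in pixels is half the picture's height over the tangent of half this angle, whatever the lens; pixels are square), "cx", "cy" (the principal point, pixels), "cam_to_world" (4x4, takes a point from camera to world coordinates). Camera axes: x right, y down, z forward; pixel columns grow to the right and rows downward; lengths in mm; the calibration is good to about 2 mm. A picture is of the moment at which its call begins. There is no depth.
- manip.close_job(): hands the job in; it is judged then, once.
Trained networks look in a picture, given as the dict that the camera call returned (one of the last four; its "shot" number tells which), for a name from the list of things; names that differ only in an ending like _2 or _b are one class to them, and where a whole thing is asked for, a point or a joint stands for the part that bears it (a point fixed in the world has none). Each returns a list of dicts, best first, with "p" (0 to 1); they miss things now and then, are a little off and sometimes report something else, mostly with a low value. They report only what shows in the picture. A call takes as long as a camera call. They do not tell look-alikes from the thing itself.
- manip.trace(query, picture): "mask" (420x560 bool, what is visible of it) and "bbox" ([left, top, right, bottom] in pixels, round what is visible of it).
The state is a dict: "t": time; "qpos": joint angles; "dq": joint speeds; "effort": joint torques, N m; "tool_pos": TCP position; "tcp_rot": TCP orientation; "force": force on the tool from outside, world axes, zero at the start; "ft_torque": the same for the moment, N m; "gripper_width": finger opening in mm; "finger_force": force on a finger pad.
Only numpy, scipy, OpenCV 4.12 (cv2) and the standard library are available. Lean on these libraries where they do the work, as an engineer would, in place of code of your own. Each camera call takes 0.05 s, during which the arm holds its last target. There are 200 camera calls.

## Working session

There is one attempt and no reset: what is moved stays moved. The work goes in short steps, Python scripts to look and compute and a tool call to move; the robot and the scene stay as the last step left them, time stands still between calls to the robot, and variables do not carry over. Pictures are saved under pics/ and viewed, at most 14 in all, crops included, and the job is handed in when it is done.

Besides the shell and the picture viewer there is one more tool, called after "Call:" as name([rows], argument=value, ...), one row to a line, values as JSON. servo_tool: Moves the arm, as the interface text tells. Its arguments: {"type":"object","properties":{"motion":{"type":"array"}},"required":["motion"]}

```bash
ls; mkdir -p pics; python3 - <<'E'
from bench import manip
import cv2
print(manip.grip_point_offset, manip.observe())
for n in("top","side"):
    s=manip.snapshot(n); cv2.imwrite(f"pics/{n}0.png",s["image"]); print(n,s["fov_y"],s["cx"],s["cy"],s["cam_to_world"].tolist() if hasattr(s["cam_to_world"],'tolist') else s["cam_to_world"])
    for q in "stand plate fork salt pepper bottle lemon spice_jar slim_bottle mug".split():
        print(q,[(round(r["p"],2),[int(v) for v in r["bbox"]]) for r in manip.trace(q,s)][:4])
E
```

```text
pics
18.700000000000003 {'t': 0.0, 'qpos': array([ 9.48705076e-01,  3.81211554e-01,  1.29831443e+00, -2.49200068e-05,
        1.46362439e+00, -2.15306395e-01]), 'dq': array([ 0.00079027, -0.00024576, -0.00168969, -0.0005382 , -0.00010361,
        0.00259491]), 'effort': array([-3.28105425e-04, -4.48457694e+01, -2.31277317e+01, -2.09498030e-04,
        4.76677262e-03,  1.39490648e-06]), 'tool_pos': array([217.4325123 , 504.8473316 , 230.68534017]), 'tcp_rot': array([-6.34452034e-01, -3.07623686e+00,  2.25088571e-03]), 'force': array([0.60181121, 1.09117893, 0.22166068]), 'ft_torque': array([-0.020829  , -0.00021861,  0.04036264]), 'finger_force': 0.0, 'gripper_width': 85.31785640512653}
top 57.61406552443319 283.3510712748396 216.335465715682 [[0.009028792808321523, -0.9877116707737826, 0.15602607576199212, 383.91973989759555], [-0.9999581505645811, -0.008687913961025674, 0.0028665781810646575, 115.14740163625926], [-0.001475811602726425, -0.1560454278992765, -0.9877487769730949, 1105.034685911433], [0.0, 0.0, 0.0, 1.0]]
stand [(0.9, [387, 229, 449, 290])]
plate [(0.66, [271, 216, 343
[... 569 characters left out ...]
726022224], [-0.6199268904670279, 0.3497061400036833, -0.7024217152961645, 1294.8066326230391], [0.008114485279103733, -0.8922878637717652, -0.45139397791095437, 800.8371731720488], [0.0, 0.0, 0.0, 1.0]]
stand [(0.69, [339, 172, 396, 201])]
plate [(0.72, [228, 249, 238, 279]), (0.66, [275, 200, 343, 233])]
fork [(0.62, [320, 198, 369, 214])]
salt [(0.83, [189, 254, 206, 292]), (0.7, [228, 245, 239, 278])]
pepper [(0.89, [212, 264, 231, 300]), (0.62, [265, 234, 281, 264])]
bottle [(0.73, [193, 201, 220, 264]), (0.67, [221, 194, 236, 230])]
lemon [(0.75, [226, 228, 248, 244])]
spice_jar [(0.62, [221, 195, 237, 230])]
slim_bottle [(0.81, [235, 135, 256, 205])]
mug [(0.83, [305, 161, 325, 186])]
```

```bash
python3 - <<'E'
import cv2
a=cv2.imread("pics/top0.png")[130:310,100:460]; cv2.imwrite("pics/t0c.png",cv2.resize(a,None,fx=2.2,fy=2.2,interpolation=cv2.INTER_CUBIC))
a=cv2.imread("pics/side0.png")[120:310,160:420]; cv2.imwrite("pics/s0c.png",cv2.resize(a,None,fx=3,fy=3,interpolation=cv2.INTER_CUBIC))
E
```

```text
(no output)
```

View pics/t0c.png

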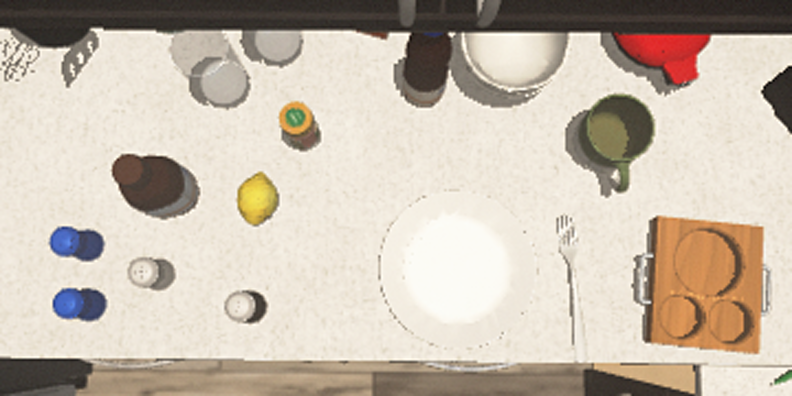

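View pics/s0c.png

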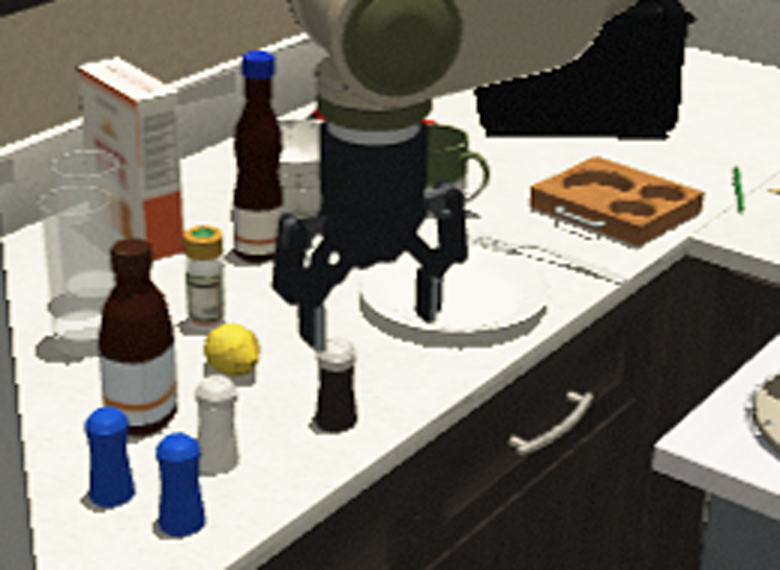

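Salt candidates in the top view: white caps at (166,254) and (210,269), blue look-alikes at (130,240) and (130,268). In the side view the all-white body is at (232,262) and the dark body at (272,248). The blue pair is at (196,272) and (220,282). So salt is top (166,254), in the row with the blues, and pepper is top (210,269). The slim blue-capped bottle and the stout brown-capped bottle are clearly distinct.

```bash
cat > h.py <<'E'
import numpy as np, cv2
from bench import manip
from scipy.optimize import minimize
def proj(s,P):
    M=np.linalg.inv(np.array(s["cam_to_world"])); P=np.atleast_2d(P)
    c=P@M[:3,:3].T+M[:3,3]; f=210/np.tan(np.radians(s["fov_y"]/2))
    return np.c_[s["cx"]+f*c[:,0]/c[:,2], s["cy"]+f*c[:,1]/c[:,2]]
def back(s,uv,z):
    M=np.array(s["cam_to_world"]); f=210/np.tan(np.radians(s["fov_y"]/2))
    d=M[:3,:3]@np.array([(uv[0]-s["cx"])/f,(uv[1]-s["cy"])/f,1]); return (M[:3,3]+d*(z-M[2,3])/d[2])[:2]
def rings(rz):  # [(rx,ry,z)]
    t=np.linspace(0,2*np.pi,40,endpoint=False)
    return np.vstack([np.c_[a*np.cos(t),b*np.sin(t),0*t+z] for a,b,z in rz])
def box(x,y,z0,z1): return np.array([[i*x/2,j*y/2,k] for i in(-1,1) for j in(-1,1) for k in(z0,z1)])
def place(P,x,y,a): c,s=np.cos(a),np.sin(a); return P@np.array([[c,s,0],[-s,c,0],[0,0,1]])+[x,y,0]
def hullim(uv,k=8):
    im=np.zeros((420*k//2,560*k//2),np.uint8) # scaled k/2
    h=cv2.convexHull(((uv+.5)*k/2).astype(np.float32)).astype(np.int32); cv2.fillConvexPoly(im,h,1); return im
def hullmask(m):
    m=cv2.resize(m.astype(np.uint8)*255,None,fx=4,fy=4,interpolation=cv2.INTER_LINEAR)>127
    p=np.argwhere(m)[:,::-1]; im=np.zeros(m.shape,np.uint8); cv2.fillConvexPoly(im,cv2.convexHull(p.astype(np.int32)),1); return im
def fit(P,views,x0,yaw=False):
    ms=[(s,hullmask(m)) for s,m in views]
    def cost(p):
        c=0
        for s,m in ms:
            h=hullim(proj(s,place(P,p[0]*100,p[1]*100,p[2] if yaw else x0[2]))); c+=1-(h&m).sum()/(h|m).sum()
        return c/len(ms)
    n=3 if yaw else 2; q=np.array([x0[0]/100,x0[1]/100,x0[2]])[:n]
    st=np.vstack([q]+[q+np.eye(n)[i]*.12 for i in range(n)])
    r=minimize(cost,q,method="Nelder-Mead",options=dict(initial_simplex=st,xatol=2e-3,fatol=1e-4))
    return np.r_[r.x[:2]*100,r.x[2:] if yaw else x0[2]].round(3),round(r.fun,3)
def near(q,s,uv):
    best=None
    for r in manip.trace(q,s):
        b=r["bbox"]; d=np.hypot((b[0]+b[2])/2-uv[0],(b[1]+b[3])/2-uv[1])
        if d<14 and (best is None or d<best[0]): best=(d,r["mask"])
    return None if best is None else best[1]
SH=rings([(21,21,0),(17,17,40),(18,18,75),(14,14,84),(8,8,88)])
BT=rings([(34,34,0),(35,35,100),(17,17,150),(19,19,161),(19,19,183)])
LM=np.vstack([rings([(35*k,26.5*k,25+25*q) for k,q in((1,0),(.8,.6),(.8,-.6),(.3,1),(.3,-1))])])
ST=box(136,162,0,30)
E
python3 - <<'E'
from h import *
T=manip.snapshot("top");S=manip.snapshot("side")
for n,q,P,t,s,x0 in [("salt","salt",SH,(168,254),(233,262),(442,428,0)),("pepper","pepper",SH,(211,269),(273,249),(400,310,0)),("bottle","bottle",BT,(170,215),(206,232),(540,400,0))]:
    for sub in("t","s","ts"):
        v=[]
        if "t" in sub:v.append((T,near(q,T,t)))
        if "s" in sub:v.append((S,near(q,S,s)))
        v=[a for a in v if a[1] is not None]
        if v: print(n,sub,fit(P,v,x0))
m=near("lemon",T,(217,221));ms=near("lemon",S,(237,236))
for v in([(T,m)],[(T,m),(S,ms)]):
    for a in(0,.4,-.4): print("lemon",fit(LM,v,(530,302,a),True))
m=near("plate",T,(307,251)); R=rings([(102,102,22),(60,60,0)])
print("plate",fit(R,[(T,m)],(440,47,0))); 
ms=near("plate",S,(309,216)); 
m=near("fork",T,(358,261)); p=np.argwhere(m)[:,::-1]; 
uv=cv2.minAreaRect(p.astype(np.float32)); print("fork rect",uv,len(p))
w=np.array([back(T,q,5) for q in p]); c=w.mean(0); u=np.linalg.svd(w-c,full_matrices=False)[2][0]; u*=np.sign(u[0]); t=(w-c)@u
print("fork mid",c+u*(t.max()+t.min())/2,"len",np.ptp(t),"yaw",np.arctan2(u[1],u[0]))
hsv=cv2.cvtColor(T["image"],cv2.COLOR_BGR2HSV)
for nm,I,b in(("T",T,(380,222,460,298)),("S",S,(330,165,402,208))):
    h=cv2.cvtColor(I["image"],cv2.COLOR_BGR2HSV); w=(h[...,1]>90)&(h[...,0]<25); k=np.zeros_like(w); k[b[1]:b[3],b[0]:b[2]]=1; w&=k
    nl,lab,st,_=cv2.connectedComponentsWithStats(w.astype(np.uint8)); w=lab==1+st[1:,4].argmax(); globals()["w"+nm]=w; print(nm,st[1:,:].max(0),w.sum())
for v in([(T,wT)],[(S,wS)],[(T,wT),(S,wS)]): print("stand",fit(ST,v,(430,-265,-.05),True))
I=T["image"].copy()
cv2.imwrite("pics/close.png",np.hstack([cv2.resize(T["image"][190:285,110:235],(560,426)) , cv2.resize(S["image"][190:305,180:290],(240,251)) .copy() if 0 else cv2.copyMakeBorder(cv2.resize(S["image"][190:305,180:290],(240,251)),0,175,0,0,0)]))
E
```

```text
salt t (array([443.8  , 438.386,   0.   ]), np.float64(0.038))
salt s (array([442.744, 435.257,   0.   ]), np.float64(0.118))
salt ts (array([443.049, 437.431,   0.   ]), np.float64(0.108))
pepper t (array([403.86 , 318.886,   0.   ]), np.float64(0.074))
pepper s (array([405.637, 309.975,   0.   ]), np.float64(0.178))
pepper ts (array([403.171, 318.294,   0.   ]), np.float64(0.166))
bottle t (array([549.402, 425.927,   0.   ]), np.float64(0.071))
bottle s (array([547.292, 427.565,   0.   ]), np.float64(0.079))
bottle ts (array([549.124, 425.737,   0.   ]), np.float64(0.076))
lemon (array([5.41704e+02, 3.08634e+02, 2.70000e-02]), np.float64(0.071))
lemon (array([5.41626e+02, 3.08515e+02, 4.50000e-02]), np.float64(0.072))
lemon (array([ 5.43061e+02,  3.08345e+02, -3.87000e-01]), np.float64(0.108))
lemon (array([540.845, 308.086,  -0.   ]), np.float64(0.103))
lemon (array([5.41552e+02, 3.08155e+02, 2.83000e-01]), np.float64(0.14))
lemon (array([ 5.39596e+02,  3.08069e+02, -3.02000e-01]), np.float64(0.111))
plate (array([454.488,  48.449,   0.   ]), np.float64(0.012))
fork rect ((360.812255859375, 261.89068603515625), (64.76200103759766, 7.928485870361328), 82.33319854736328) 275
fork mid [ 428.64126865 -103.31990854] len 183.30468671242227 yaw 0.09692011319262687
T [ 394  295   53   63 2943] 2943
S [379 195  58  30 986] 986
stand (array([ 4.37171e+02, -2.69719e+02,  1.24000e-01]), np.float64(0.25))
stand (array([ 4.37833e+02, -2.73532e+02, -3.07000e-01]), np.float64(0.172))
stand (array([ 4.37280e+02, -2.71528e+02, -3.17000e-01]), np.float64(0.206))
```

View pics/close.png

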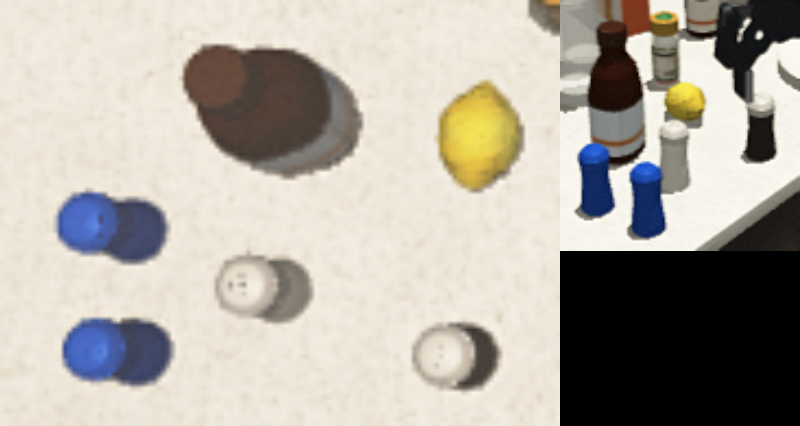

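The crop confirms it: salt (all-white) is at top px (165,254) and pepper (dark body, white cap) at (210,269). The blue ones are at (130,240) and (131,268), and the stout bottle's cap is at (158,207). My stand model had its sides swapped, so I'm refitting it.

```bash
sed -i 's/ST=box(136,162/ST=box(162,136/' h.py; python3 - <<'E'
from h import *
T=manip.snapshot("top");S=manip.snapshot("side")
for (u,v) in((209.8,269.2),(164.8,253.7)): print("cap",back(T,(u,v),82))
print("bottlecap",back(T,(158.2,207),183))
for nm,I,b in(("T",T,(380,222,460,298)),("S",S,(330,165,402,208))):
    h=cv2.cvtColor(I["image"],cv2.COLOR_BGR2HSV); w=(h[...,1]>90)&(h[...,0]<25); k=np.zeros_like(w); k[b[1]:b[3],b[0]:b[2]]=1; w&=k
    nl,lab,st,_=cv2.connectedComponentsWithStats(w.astype(np.uint8)); w=lab==1+st[1:,4].argmax(); globals()["w"+nm]=w
for v in([(T,wT)],[(S,wS)],[(T,wT),(S,wS)]):
    r=fit(ST,v,(435,-270,-.08),True); print("stand",r)
r=fit(ST,[(T,wT)],(435,-270,-.08),True)[0]
k=6; o=np.array([340,210]); I=cv2.resize(T["image"][210:310,340:470],None,fx=k,fy=k,interpolation=cv2.INTER_CUBIC)
t=np.linspace(0,6.28,60)
for x,y,d in((-44,31,54),(-44,-31,54),(28,0,86)):
    for dd,zz in((d+6,30),):
        C=place(np.c_[x+dd/2*np.cos(t),y+dd/2*np.sin(t),0*t+zz],*r); cv2.polylines(I,[((proj(T,C)+.5-o)*k).astype(np.int32)],True,(255,0,0),1)
    print(x,y,place(np.array([[x,y,0.]]),*r)[0])
B=place(np.array([[-81,-68,30],[81,-68,30],[81,68,30],[-81,68,30.]]),*r); cv2.polylines(I,[((proj(T,B)+.5-o)*k).astype(np.int32)],True,(0,255,0),1)
F=place(np.array([[-96,0,2],[96,0,2.],[0,0,15],[0,-10,0],[0,10,0]]),428.6,-103.3,.097)
for p in ((proj(T,F)+.5-o)*k).astype(int): cv2.circle(I,tuple(map(int,p)),3,(0,0,255),1)
cv2.imwrite("pics/st.png",I)
# plate & lemon check by colour
E
```

```text
cap [401.71774811 312.09613152]
cap [441.6565484  433.97485326]
bottlecap [550.06586479 425.28068158]
stand (array([ 4.37081e+02, -2.70009e+02, -9.00000e-02]), np.float64(0.013))
stand (array([ 4.38386e+02, -2.72532e+02, -6.70000e-02]), np.float64(0.026))
stand (array([ 4.37514e+02, -2.70816e+02, -8.80000e-02]), np.float64(0.025))
-44 31 [ 396.04531477 -235.17980911    0.        ]
-44 -31 [ 390.47284472 -296.92887856    0.        ]
28 0 [ 464.96767652 -272.52559938    0.        ]
```

View pics/st.png

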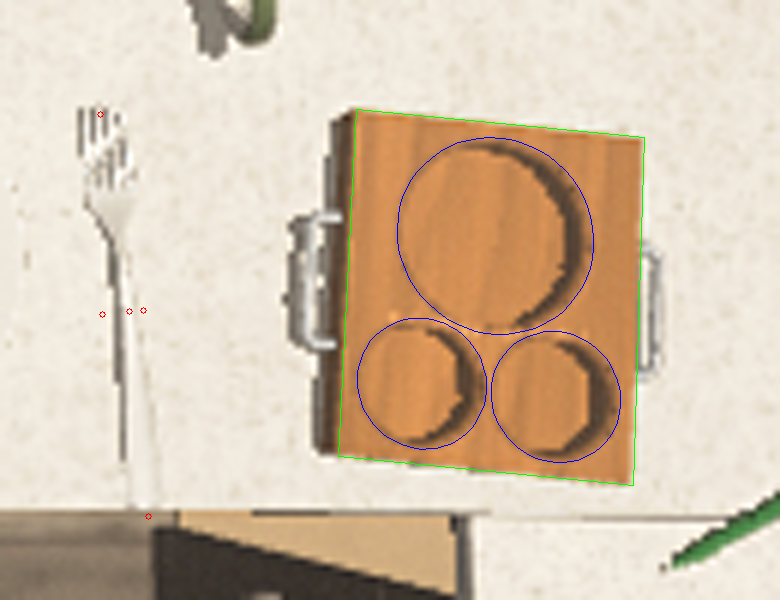

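The overlay fits: the holes and the stand outline coincide with the picture (yaw −0.09). The fork's handle runs from about (147,505) to (112,108) in the crop, its mid is near (129,308), and the yaw is about 0.07. I start with the fork, following the order asked.

Call:
servo_tool([
  [[0, 0, 5], [35, -40, 0], 1],
  [[0, 0, 10], [50, -80, 0], 1],
  [[0, 0, 15], [65, -120, -10], 1],
  [[0, 0, 20], [80, -160, -20], 1],
  [[0, 0, 27.3], [211, -610.5, -131], 0.2],
  [[0, 0, 27.3], [211, -610.5, -131], 0.2],
  [[0, 0, 27.3], [211, -610.5, -131], 0.2],
  [[0, 0, 27.3], [211, -610.5, -131], 0.2],
  [[0, 0, 27.3], [211, -610.5, -131], 0.2],
  [[0, 0, 27.3], [211, -610.5, -131], 0.2],
  [[0, 0, 27.3], [211, -610.5, -131], 0.2],
  [[0, 0, 27.3], [211, -610.5, -131], 0.2],
  [[0, 0, 27.3], [211, -610.5, -131], 0.2],
  [[0, 0, 27.3], [211, -610.5, -131], 0.2],
  [[0, 0, 27.3], [211, -610.5, -131], 0.2],
  [[0, 0, 27.3], [211, -610.5, -131], 0.2],
  [[0, 0, 27.3], [211, -610.5, -131], 0.2],
  [[0, 0, 27.3], [211, -610.5, -131], 0.2],
  [[0, 0, 27.3], [211, -610.5, -131], 0.2],
  [[0, 0, 27.3], [211, -610.5, -131], 0.2],
])

```text
t: 3.82
tool_pos: [428.3, -104.2, 100.6]
tcp_rot: [0.111, -3.14, -0.0]
force: [-0.3, 1.3, -0.2]
gripper_width: 51.3
finger_force: 0.0
```

Call:
servo_tool([
  [[0, 0, 0], [0, 0, -25], 0.0],
  [[0, 0, 0], [0, 0, -50], 0.0],
  [[0, 0, 0], [0, 0, -75], 0.0],
  [[0, 0, 0], [0, 0, -90], 0.0],
  [[0, 0, 0], [0, 0, -94], 0.0],
  [[0, 0, 0], [0, 0, -97], 0.0],
  [[0, 0, 0], [0, 0, -97], 0.0],
  [[0, 0, 0], [0, 0, -97], -1],
  [[0, 0, 0], [0, 0, -97], -1],
  [[0, 0, 0], [0, 0, -97], -1],
  [[0, 0, 0], [0, 0, -97], -1],
  [[0, 0, 0], [0, 0, -97], -1],
  [[0, 0, 0], [0, 0, -97], -1],
  [[0, 0, 0], [0, 0, -97], -1],
  [[0, 0, 0], [0, 0, -97], -1],
  [[0, 0, 0], [0, 0, -97], -1],
])

```text
t: 5.15
tool_pos: [429.1, -105.5, 4.3]
tcp_rot: [-0.11, 3.138, -0.001]
force: [-1.3, 1.4, 5.2]
gripper_width: 16.1
finger_force: 51.1
```

Call:
servo_tool([
  [[0, 0, 0], [0, 0, 15], -1],
  [[0, 0, 0], [0, 0, 35], -1],
  [[0, 0, 0], [0, 0, 60], -1],
  [[0, 0, 0], [2, 10, 80], -1],
  [[0, 0, -1], [5, 30, 90], -1],
  [[0, 0, -2], [10, 60, 90], -1],
  [[0, 0, -3], [12, 90, 90], -1],
  [[0, 0, -4], [15, 120, 90], -1],
  [[0, 0, -4], [17, 150, 90], -1],
  [[0, 0, -4], [20, 180, 90], -1],
  [[0, 0, -4], [25.4, 210, 90], -1],
  [[0, 0, -4], [25.4, 240, 90], -1],
  [[0, 0, -4], [25.4, 265, 90], -1],
  [[0, 0, -4], [25.4, 285, 90], -1],
  [[0, 0, -4], [25.4, 300, 90], -1],
  [[0, 0, -4], [25.4, 309, 90], -1],
  [[0, 0, -4], [25.4, 309, 90], -1],
  [[0, 0, -4], [25.4, 309, 90], -1],
])

```text
t: 6.65
tool_pos: [453.9, 203.4, 93.5]
tcp_rot: [-0.001, 3.141, -0.0]
force: [-0.6, -0.4, 0.1]
gripper_width: 16.3
finger_force: 49.7
```

```bash
python3 - <<'E'
from h import *
T=manip.snapshot("top");S=manip.snapshot("side")
o=manip.observe();print(o["tool_pos"],o["tcp_rot"],o["gripper_width"])
a=cv2.resize(T["image"][190:310,190:380],None,fx=3,fy=3,interpolation=cv2.INTER_CUBIC)
b=cv2.resize(S["image"][170:280,220:410],None,fx=3,fy=3,interpolation=cv2.INTER_CUBIC)[:240]
cv2.imwrite("pics/f1.png",np.vstack([a,b]))
E
```

```text
[454.08315164 202.80753677  93.45507661] [ 1.49454022e-03  3.14152638e+00 -2.61831478e-04] 15.57417589183891
```

View pics/f1.png

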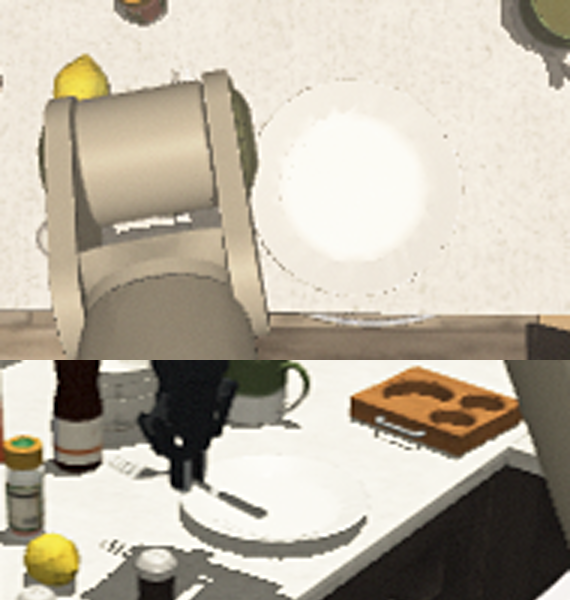

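```bash
python3 - <<'E'
from h import *
S=manip.snapshot("side")
print([back(S,p,90).round() for p in((256.7,203),(308.3,221.7))], back(S,(280,205),0), proj(S,[[453.9,203.4,93.5]]))
E
```

```text
[array([554., 201.]), array([360., 200.])] [600.61551038  24.0156374 ] [[281.88526693 211.58341008]]
```

The fork is held straight: length 194, mid x about 457, yaw about 0. Lowering and releasing it.

Call:
servo_tool([
  [[0, 0, 0], [-1, 0, -20], -1],
  [[0, 0, 0], [-2, 0, -45], -1],
  [[0, 0, 0], [-2, 0, -65], -1],
  [[0, 0, 0], [-2, 0, -77], -1],
  [[0, 0, 0], [-2, 0, -84], -1],
  [[0, 0, 0], [-2, 0, -88], -1],
  [[0, 0, 0], [-2, 0, -89.5], -1],
  [[0, 0, 0], [-2, 0, -89.5], -1],
  [[0, 0, 0], [-2, 0, -89.5], -0.4],
  [[0, 0, 0], [-2, 0, -89.5], -0.2],
  [[0, 0, 0], [-2, 0, -89.5], 0],
  [[0, 0, 0], [-2, 0, -89.5], 0],
  [[0, 0, 0], [-2, 0, -85], 0],
  [[0, 0, 0], [-2, 0, -70], 0],
  [[0, 0, 0], [-2, 0, -45], 0],
  [[0, 0, 0], [-2, 0, -15], 0],
  [[0, 0, 0], [-2, 0, 20], 0.5],
  [[0, 0, 0], [-2, 0, 50], 1],
  [[0, 0, 0], [-2, 0, 50], 1],
])

```text
t: 8.38
tool_pos: [454.2, 204.2, 149.0]
tcp_rot: [-0.0, 3.131, 0.003]
force: [0.8, -0.2, -0.2]
gripper_width: 76.8
finger_force: 0.0
```

Call:
servo_tool([
  [[0, 0, 0], [20, 25, 0], 1],
  [[0, 0, 0], [40, 50, 0], 1],
  [[0, 0, 0], [60, 75, 0], 1],
  [[0, 0, 0], [80, 95, 0], 1],
  [[0, 0, 0], [89.5, 104.7, -10], 1],
  [[0, 0, 0], [89.5, 104.7, -20], 1],
  [[0, 0, 0], [89.5, 104.7, -20], 1],
  [[0, 0, 0], [89.5, 104.7, -20], 1],
  [[0, 0, 0], [89.5, 104.7, -20], 1],
])

```text
t: 9.13
tool_pos: [541.0, 307.6, 123.7]
tcp_rot: [-0.001, -3.141, 0.0]
force: [-0.2, 0.3, -0.1]
gripper_width: 85.6
finger_force: 0.0
```

```bash
python3 - <<'E'
from h import *
S=manip.snapshot("side");o=manip.observe();print(o["tool_pos"],o["tcp_rot"],o["gripper_width"])
cv2.imwrite("pics/l1.png",cv2.resize(S["image"][130:290,170:400],None,fx=3,fy=3,interpolation=cv2.INTER_CUBIC))
E
```

```text
[541.21509777 307.7038316  124.03272096] [1.11829930e-03 3.14117799e+00 1.74726020e-04] 85.36307599206407
```

View pics/l1.png

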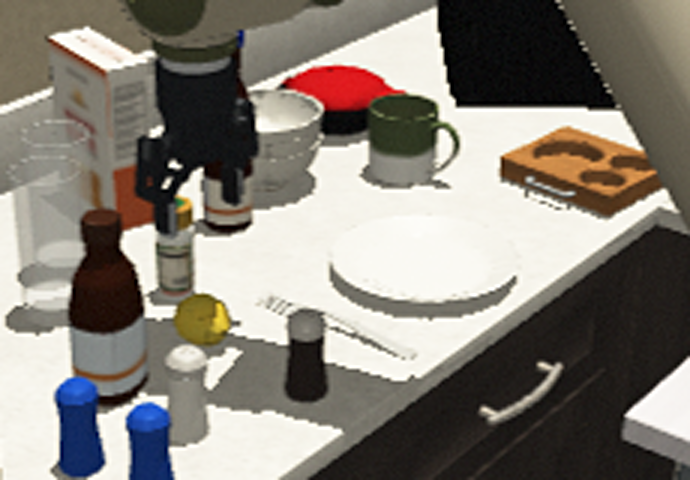

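The fork lies left of the plate, crop (265,300) to (412,355). The lemon is untouched at (203,320), under the gripper. Descending on it.

Call:
servo_tool([
  [[0, 0, 0], [0, 0, -25], 1],
  [[0, 0, 0], [0, 0, -50], 1],
  [[0, 0, 0], [0, 0, -75], 1],
  [[0, 0, 0], [0, 0, -95], 1],
  [[0, 0, 0], [0, 0, -110], 1],
  [[0, 0, 0], [0, 0, -117], 1],
  [[0, 0, 0], [0, 0, -117], 1],
  [[0, 0, 0], [0, 0, -117], 0.5],
  [[0, 0, 0], [0, 0, -117], 0],
  [[0, 0, 0], [0, 0, -117], -1],
  [[0, 0, 0], [0, 0, -117], -1],
  [[0, 0, 0], [0, 0, -117], -1],
  [[0, 0, 0], [0, 0, -117], -1],
  [[0, 0, 0], [0, 0, -117], -1],
  [[0, 0, 0], [0, 0, -95], -1],
  [[0, 0, 0], [0, 0, -65], -1],
  [[0, 0, 0], [0, 0, -30], -1],
  [[0, 0, 0], [0, 0, -15], -1],
  [[0, 0, 0], [0, 0, -15], -1],
])

```text
t: 10.77
tool_pos: [543.2, 309.0, 113.2]
tcp_rot: [-0.0, 3.133, 0.004]
force: [0.2, 0.1, -0.4]
gripper_width: 48.4
finger_force: 62.3
```

Call:
servo_tool([
  [[0, 0, 0], [-8, -20, 0], -1],
  [[0, 0, 0], [-16, -45, 0], -1],
  [[0, 0, 0], [-25, -75, 0], -1],
  [[0, 0, 0], [-35, -105, 0], -1],
  [[0, 0, 0], [-45, -135, 0], -1],
  [[0, 0, 0], [-55, -165, 0], -1],
  [[0, 0, 0], [-65, -195, 0], -1],
  [[0, 0, 0], [-75, -225, 0], -1],
  [[0, 0, 0], [-82, -245, -5], -1],
  [[0, 0, 0], [-87, -257, -15], -1],
  [[0, 0, 0], [-87, -260, -35], -1],
  [[0, 0, 0], [-87, -260, -55], -1],
  [[0, 0, 0], [-87, -260, -75], -1],
  [[0, 0, 0], [-87, -260, -88], -1],
  [[0, 0, 0], [-87, -260, -93], -1],
  [[0, 0, 0], [-87, -260, -95], -1],
  [[0, 0, 0], [-87, -260, -95], -1],
  [[0, 0, 0], [-87, -260, -95], -1],
])

```text
t: 12.27
tool_pos: [453.4, 48.1, 14.5]
tcp_rot: [0.001, -3.14, 0.001]
force: [-8.0, -3.9, 22.3]
gripper_width: 48.8
finger_force: 63.0
```

```bash
python3 - <<'E'
from h import *
S=manip.snapshot("side");o=manip.observe();print(o["tool_pos"],o["force"],o["gripper_width"])
cv2.imwrite("pics/l2.png",cv2.resize(S["image"][160:260,230:380],None,fx=4,fy=4,interpolation=cv2.INTER_CUBIC))
E
```

```text
[453.3859624   48.06478911  14.45502391] [-9.1010626  -3.62537246 21.23919733] 49.172443346387894
```

View pics/l2.png

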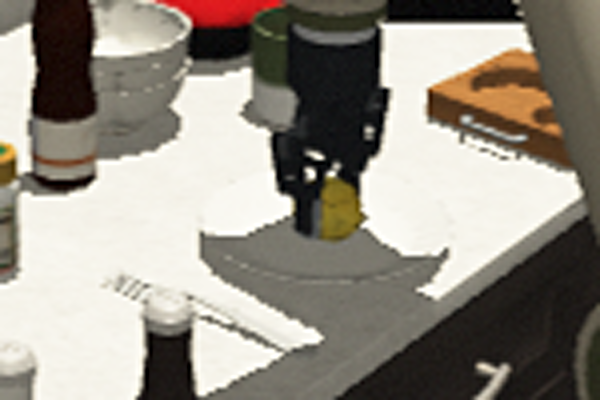

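The lemon is in the middle of the plate, pressing with 22 N. I'll ease up slightly and release gently.

Call:
servo_tool([
  [[0, 0, 0], [0, 0, 1], -1],
  [[0, 0, 0], [0, 0, 1.5], -1],
  [[0, 0, 0], [0, 0, 1.5], 0.2],
  [[0, 0, 0], [0, 0, 1.5], 0.3],
  [[0, 0, 0], [0, 0, 1.5], 0.5],
  [[0, 0, 0], [0, 0, 1.5], 0.7],
  [[0, 0, 0], [0, 0, 1.5], 0.7],
  [[0, 0, 0], [0, 0, 1.5], 0.7],
  [[0, 0, 0], [0, 0, 10], 0.7],
  [[0, 0, 0], [0, 0, 30], 0.7],
  [[0, 0, 0], [0, 0, 60], 0.7],
  [[0, 0, 0], [0, 0, 100], 0.8],
  [[0, 0, 0], [0, 0, 140], 1],
  [[0, 0, 0], [0, 0, 140], 1],
  [[0, 0, 0], [0, 0, 140], 1],
])

```text
t: 13.57
tool_pos: [455.2, 48.3, 155.7]
tcp_rot: [-0.0, 3.136, -0.001]
force: [0.3, -0.1, -0.9]
gripper_width: 85.3
finger_force: 0.0
```

```bash
python3 - <<'E'
from h import *
S=manip.snapshot("side");o=manip.observe();print(o["tool_pos"],o["force"],o["gripper_width"])
m=near("lemon",S,(315,210))
if m is not None: print("lemon",fit(LM+[0,0,6],[(S,m)],(454,48,0)))
m=near("pepper",S,(272,249)); print("pepper",fit(SH,[(S,m)],(403,316,0)),)
m=near("salt",S,(233,262)); print("salt",fit(SH,[(S,m)],(443,437,0)),)
E
```

```text
[454.35683557  48.34192884 154.01391271] [-0.27854124  0.00789168 -0.38479255] 85.00753978239658
lemon (array([457.489,  45.393,   0.   ]), np.float64(0.126))
pepper (array([403.283, 313.764,   0.   ]), np.float64(0.105))
salt (array([442.69 , 435.286,   0.   ]), np.float64(0.09))
```

Lemon is centred at about (457,45). Next is the salt: turn the tool to close along x and go above it.

Call:
servo_tool([
  [[0, 0, -7], [0, 30, 0], 0.8],
  [[0, 0, -14], [-2, 60, 0], 0.8],
  [[0, 0, -21], [-4, 90, 0], 0.8],
  [[0, 0, -28], [-5, 120, 0], 0.8],
  [[0, 0, -35], [-6, 150, 0], 0.8],
  [[0, 0, -42], [-7, 180, 0], 0.8],
  [[0, 0, -49], [-8, 210, 0], 0.8],
  [[0, 0, -56], [-9, 240, 0], 0.8],
  [[0, 0, -63], [-10, 270, 0], 0.6],
  [[0, 0, -70], [-11, 300, 0], 0.6],
  [[0, 0, -77], [-11.8, 330, 0], 0.6],
  [[0, 0, -84], [-11.8, 360, 0], 0.6],
  [[0, 0, -90], [-11.8, 380, 0], 0.6],
  [[0, 0, -90], [-11.8, 387.2, 0], 0.6],
  [[0, 0, -90], [-11.8, 387.2, 0], 0.6],
  [[0, 0, -90], [-11.8, 387.2, 0], 0.6],
  [[0, 0, -90], [-11.8, 387.2, 0], 0.6],
])

```text
t: 15.18
tool_pos: [442.8, 434.3, 152.9]
tcp_rot: [-2.22, -2.222, 0.002]
force: [0.3, 0.4, -0.4]
gripper_width: 68.4
finger_force: 0.0
```

```bash
python3 - <<'E'
from h import *
S=manip.snapshot("side");o=manip.observe();print(o["tool_pos"],o["tcp_rot"],o["gripper_width"])
I=cv2.resize(S["image"][170:310,170:350],None,fx=4,fy=4,interpolation=cv2.INTER_CUBIC)
for P in place(SH,442.7,435.5,0),place(SH,403.5,315,0):
    cv2.polylines(I,[cv2.convexHull(((proj(S,P)+.5-[170,170])*4).astype(np.int32))],True,(0,255,0),1)
cv2.imwrite("pics/s1.png",I)
E
```

```text
[442.92638938 434.28233741 153.21507783] [ 2.22116264e+00  2.22167275e+00 -1.22536942e-03] 68.11930605359468
```

View pics/s1.png

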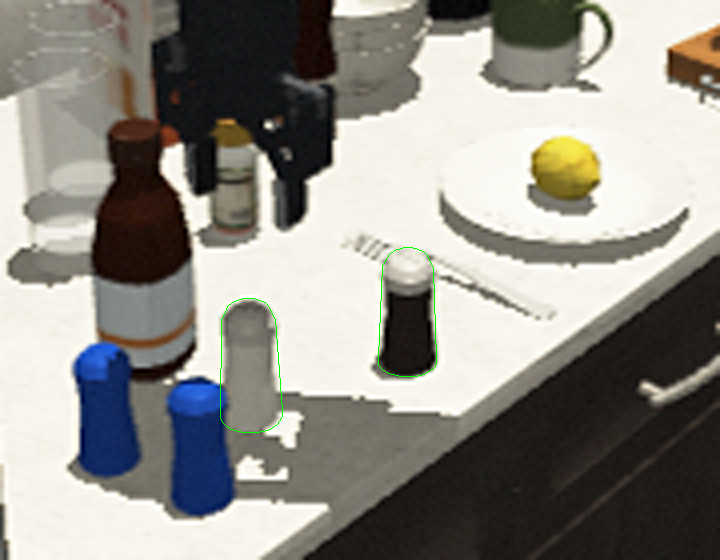

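The overlays sit on the salt (250,365) and the pepper (407,315), and the lemon is on the plate. Picking the salt.

Call:
servo_tool([
  [[0, 0, 0], [0, 1, -25], 0.6],
  [[0, 0, 0], [0, 1, -50], 0.6],
  [[0, 0, 0], [0, 1, -75], 0.6],
  [[0, 0, 0], [0, 1, -95], 0.6],
  [[0, 0, 0], [0, 1, -110], 0.6],
  [[0, 0, 0], [0, 1, -117], 0.6],
  [[0, 0, 0], [0, 1, -117], 0.6],
  [[0, 0, 0], [0, 1, -117], 0.2],
  [[0, 0, 0], [0, 1, -117], 0],
  [[0, 0, 0], [0, 1, -117], -0.2],
  [[0, 0, 0], [0, 1, -117], -1],
  [[0, 0, 0], [0, 1, -117], -1],
  [[0, 0, 0], [0, 1, -117], -1],
  [[0, 0, 0], [0, 1, -117], -1],
  [[0, 0, 0], [0, 1, -100], -1],
  [[0, 0, 0], [0, 1, -75], -1],
  [[0, 0, 0], [0, 1, -45], -1],
  [[0, 0, 0], [0, 1, -17], -1],
  [[0, 0, 0], [0, 1, -7], -1],
  [[0, 0, 0], [0, 1, -7], -1],
])

```text
t: 16.9
tool_pos: [443.4, 437.1, 148.8]
tcp_rot: [2.221, 2.221, 0.008]
force: [0.1, 0.2, -1.6]
gripper_width: 35.0
finger_force: 60.0
```

Call:
servo_tool([
  [[0, 0, 0], [-2, -15, 0], -1],
  [[0, 0, 0], [-4, -40, 0], -1],
  [[0, 0, 0], [-6, -75, 0], -1],
  [[0, 0, 0], [-9, -110, 0], -1],
  [[0, 0, 0], [-12, -145, 0], -1],
  [[0, 0, 0], [-14, -180, 0], -1],
  [[0, 0, 0], [-16, -215, 0], -1],
  [[0, 0, 0], [-18, -250, 0], -1],
  [[0, 0, 0], [-20, -290, 0], -1],
  [[0, 0, 0], [-23, -330, 0], -1],
  [[0, 0, 0], [-26, -370, 0], -1],
  [[0, 0, -1], [-29, -410, 0], -1],
  [[0, 0, -2], [-32, -450, 0], -1],
  [[0, 0, -3], [-35, -490, 0], -1],
  [[0, 0, -4], [-38, -530, 0], -1],
  [[0, 0, -5], [-41, -570, 0], -1],
  [[0, 0, -5], [-44, -610, 0], -1],
  [[0, 0, -5], [-47, -645, 0], -1],
  [[0, 0, -5], [-47, -665, 0], -1],
  [[0, 0, -5], [-47, -671.5, 0], -1],
])

```text
t: 18.57
tool_pos: [394.9, -237.5, 144.6]
tcp_rot: [-2.318, -2.117, 0.001]
force: [0.1, -0.5, -2.1]
gripper_width: 35.2
finger_force: 60.0
```

Call:
servo_tool([
  [[0, 0, 0], [0, 0, 0], -1],
  [[0, 0, 0], [0, 0, -15], -1],
  [[0, 0, 0], [0, 0, -30], -1],
  [[0, 0, 0], [0, 0, -45], -1],
  [[0, 0, 0], [0, 0, -55], -1],
  [[0, 0, 0], [0, 0, -60], -1],
  [[0, 0, 0], [0, 0, -60], -1],
  [[0, 0, 0], [0, 0, -60], -1],
])

```text
t: 19.23
tool_pos: [395.8, -234.1, 86.3]
tcp_rot: [-2.315, -2.123, -0.0]
force: [-0.2, 0.3, -1.6]
gripper_width: 35.0
finger_force: 60.0
```

```bash
cat > see.py <<'E'
import sys
from h import *
def see(name,z,hole,P=SH):
    S=manip.snapshot("side");o=manip.observe();print(o["tool_pos"],o["tcp_rot"],o["force"],o["gripper_width"])
    I=cv2.resize(S["image"][130:230,310:460],None,fx=5,fy=5,interpolation=cv2.INTER_CUBIC); g=lambda Q:((proj(S,Q)+.5-[310,130])*5).astype(np.int32)
    cv2.polylines(I,[cv2.convexHull(g(place(P+[0,0,z],*hole,0)))],True,(0,255,0),1)
    t=np.linspace(0,6.28,50); cv2.polylines(I,[g(np.c_[hole[0]+30*np.cos(t),hole[1]+30*np.sin(t),0*t+30])],True,(255,0,0),1)
    cv2.imwrite(f"pics/{name}.png",I)
E
python3 -c "
from see import *
see('p1',51,(396.3,-235.6))"
```

```text
[ 395.92233805 -234.49652873   86.6846481 ] [2.31532599e+00 2.12291197e+00 1.52315600e-04] [ 0.13209425  0.08879511 -1.6023905 ] 35.07775612522177
```

View pics/p1.png

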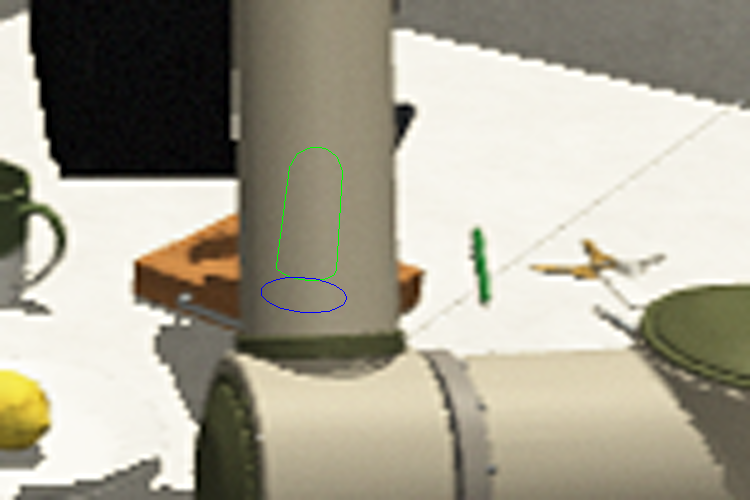

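The arm hides the stand from the side camera, so I'm relying on the calibrated positions and the force reading.

Call:
servo_tool([
  [[0, 0, 0], [0.3, -1, -8], -1],
  [[0, 0, 0], [0.3, -1, -16], -1],
  [[0, 0, 0], [0.3, -1, -22], -1],
  [[0, 0, 0], [0.3, -1, -27], -1],
  [[0, 0, 0], [0.3, -1, -31], -1],
  [[0, 0, 0], [0.3, -1, -34], -1],
  [[0, 0, 0], [0.3, -1, -37], -1],
  [[0, 0, 0], [0.3, -1, -37], -1],
])

```text
t: 19.95
tool_pos: [395.9, -235.9, 48.8]
tcp_rot: [-2.316, -2.122, 0.0]
force: [-0.3, -0.1, -2.4]
gripper_width: 35.1
finger_force: 60.0
```

Call:
servo_tool([
  [[0, 0, 0], [0, 0, -1], -1],
  [[0, 0, 0], [0, 0, -2], -1],
  [[0, 0, 0], [0, 0, -2.5], -1],
  [[0, 0, 0], [0, 0, -2.5], -1],
  [[0, 0, 0], [0, 0, -2.5], -0.1],
  [[0, 0, 0], [0, 0, -2.5], 0],
  [[0, 0, 0], [0, 0, -2.5], 0.1],
  [[0, 0, 0], [0, 0, -2.5], 0.3],
  [[0, 0, 0], [0, 0, -2.5], 0.4],
  [[0, 0, 0], [0, 0, -2.5], 0.4],
  [[0, 0, 0], [0, 0, 10], 0.4],
  [[0, 0, 0], [0, 0, 30], 0.4],
  [[0, 0, 0], [0, 0, 60], 0.4],
  [[0, 0, 0], [0, 0, 90], 0.6],
  [[0, 0, 0], [0, 0, 105], 0.6],
  [[0, 0, 0], [0, 0, 105], 0.6],
])

```text
t: 21.28
tool_pos: [397.0, -236.9, 157.3]
tcp_rot: [2.312, 2.118, 0.0]
force: [0.8, 0.4, 0.4]
gripper_width: 68.4
finger_force: 0.0
```

Call:
servo_tool([
  [[0, 0, 0], [0, 30, 0], 0.6],
  [[0, 0, 0], [0, 65, 0], 0.6],
  [[0, 0, 1], [1, 100, 0], 0.6],
  [[0, 0, 2], [2, 140, 0], 0.6],
  [[0, 0, 3], [3, 180, 0], 0.6],
  [[0, 0, 4], [4, 220, 0], 0.6],
  [[0, 0, 5], [5, 260, 0], 0.6],
  [[0, 0, 5], [6, 300, 0], 0.6],
  [[0, 0, 5], [7, 340, 0], 0.6],
  [[0, 0, 5], [7.5, 380, 0], 0.6],
  [[0, 0, 5], [7.5, 420, 0], 0.6],
  [[0, 0, 5], [7.5, 460, 0], 0.6],
  [[0, 0, 5], [7.5, 495, 0], 0.6],
  [[0, 0, 5], [7.5, 525, 0], 0.6],
  [[0, 0, 5], [7.5, 545, 0], 0.6],
  [[0, 0, 5], [7.5, 550, 0], 0.6],
  [[0, 0, 5], [7.5, 550, 0], 0.6],
  [[0, 0, 5], [7.5, 550, 0], 0.6],
  [[0, 0, 5], [7.5, 550, 0], 0.6],
])

```text
t: 22.87
tool_pos: [403.5, 312.8, 154.0]
tcp_rot: [-2.223, -2.22, 0.002]
force: [0.2, -0.2, -0.7]
gripper_width: 68.2
finger_force: 0.0
```

```bash
python3 - <<'E'
from see import *
see('p2',10,(396,-235.6))
S=manip.snapshot("side"); T=manip.snapshot("top")
for x0 in((400,250),):
  m=near("pepper",S,(272,249)); print("pepper",None if m is None else fit(SH,[(S,m)],(403,316,0)))
for n,s in(("S",S),("T",T)):
  for r in manip.trace("salt",s)+manip.trace("pepper",s): print(n,round(r["p"],2),np.round(r["bbox"]))
E
```

```text
[403.62313363 312.84246979 154.13944533] [-2.22320389e+00 -2.21956141e+00  9.51637796e-04] [ 0.93996372 -0.79904476  0.50515532] 67.62898033341908
pepper None
S 0.72 [367. 175. 376. 191.]
S 0.66 [190. 255. 205. 292.]
S 0.25 [219. 193. 237. 230.]
S 0.63 [212. 264. 231. 300.]
T 0.76 [400. 268. 424. 279.]
T 0.64 [122. 229. 148. 247.]
T 0.34 [150. 198. 188. 230.]
T 0.51 [127. 261. 131. 276.]
T 0.38 [219. 266. 221. 274.]
```

View pics/p2.png

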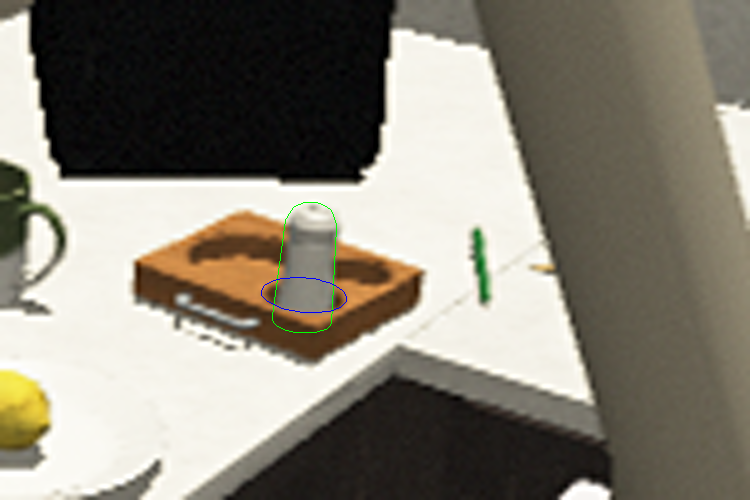

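The salt (310,265) is upright and fully down in the left front hole, matching the model at z 10. Picking the pepper.

Call:
servo_tool([
  [[0, 0, 0], [0, 1.5, -25], 0.6],
  [[0, 0, 0], [0, 1.5, -50], 0.6],
  [[0, 0, 0], [0, 1.5, -75], 0.6],
  [[0, 0, 0], [0, 1.5, -95], 0.6],
  [[0, 0, 0], [0, 1.5, -111], 0.6],
  [[0, 0, 0], [0, 1.5, -118], 0.6],
  [[0, 0, 0], [0, 1.5, -118], 0.6],
  [[0, 0, 0], [0, 1.5, -118], 0.2],
  [[0, 0, 0], [0, 1.5, -118], 0],
  [[0, 0, 0], [0, 1.5, -118], -0.2],
  [[0, 0, 0], [0, 1.5, -118], -1],
  [[0, 0, 0], [0, 1.5, -118], -1],
  [[0, 0, 0], [0, 1.5, -118], -1],
  [[0, 0, 0], [0, 1.5, -118], -1],
  [[0, 0, 0], [0, 1.5, -100], -1],
  [[0, 0, 0], [0, 1.5, -75], -1],
  [[0, 0, 0], [0, 1.5, -45], -1],
  [[0, 0, 0], [0, 1.5, -10], -1],
  [[0, 0, 0], [0, 1.5, 10], -1],
  [[0, 0, 0], [0, 1.5, 10], -1],
])

```text
t: 24.93
tool_pos: [405.1, 316.3, 169.1]
tcp_rot: [2.219, 2.219, 0.013]
force: [-0.6, 0.5, -1.1]
gripper_width: 35.0
finger_force: 60.2
```

Call:
servo_tool([
  [[0, 0, 0], [0, -15, 0], -1],
  [[0, 0, 0], [-1, -40, 0], -1],
  [[0, 0, 0], [-1, -75, 0], -1],
  [[0, 0, 0], [-2, -110, 0], -1],
  [[0, 0, 0], [-3, -145, 0], -1],
  [[0, 0, 0], [-4, -180, 0], -1],
  [[0, 0, 0], [-5, -215, 0], -1],
  [[0, 0, 0], [-6, -250, 0], -1],
  [[0, 0, 0], [-7, -285, 0], -1],
  [[0, 0, 0], [-8, -320, 0], -1],
  [[0, 0, 0], [-9, -355, 0], -1],
  [[0, 0, -1], [-10, -390, 0], -1],
  [[0, 0, -2], [-11, -425, 0], -1],
  [[0, 0, -3], [-12, -460, 0], -1],
  [[0, 0, -4], [-12.7, -495, 0], -1],
  [[0, 0, -5], [-12.7, -530, 0], -1],
  [[0, 0, -5], [-12.7, -565, 0], -1],
  [[0, 0, -5], [-12.7, -595, 0], -1],
  [[0, 0, -5], [-12.7, -608, 0], -1],
  [[0, 0, -5], [-12.7, -612, 0], -1],
])

```text
t: 26.6
tool_pos: [390.4, -298.2, 163.4]
tcp_rot: [-2.318, -2.119, 0.0]
force: [0.2, -0.1, -0.8]
gripper_width: 35.0
finger_force: 60.1
```

Call:
servo_tool([
  [[0, 0, 0], [0, 0, 0], -1],
  [[0, 0, 0], [0, 0, 0], -1],
  [[0, 0, 0], [0, 0, -15], -1],
  [[0, 0, 0], [0, 0, -35], -1],
  [[0, 0, 0], [0, 0, -55], -1],
  [[0, 0, 0], [0, 0, -70], -1],
  [[0, 0, 0], [0, 0, -78], -1],
  [[0, 0, 0], [0, 0, -78], -1],
  [[0, 0, 0], [0, 0, -78], -1],
])

```text
t: 27.35
tool_pos: [391.1, -295.9, 86.8]
tcp_rot: [2.315, 2.123, 0.0]
force: [-0.6, -0.7, -1.4]
gripper_width: 35.4
finger_force: 60.1
```

Call:
servo_tool([
  [[0, 0, 0], [-0.2, -1, -8], -1],
  [[0, 0, 0], [-0.2, -1, -16], -1],
  [[0, 0, 0], [-0.2, -1, -22], -1],
  [[0, 0, 0], [-0.2, -1, -27], -1],
  [[0, 0, 0], [-0.2, -1, -31], -1],
  [[0, 0, 0], [-0.2, -1, -34], -1],
  [[0, 0, 0], [-0.2, -1, -37], -1],
  [[0, 0, 0], [-0.2, -1, -37], -1],
])

```text
t: 28.02
tool_pos: [390.5, -297.4, 48.8]
tcp_rot: [-2.316, -2.122, -0.0]
force: [-0.9, -0.2, -2.0]
gripper_width: 35.1
finger_force: 60.1
```

Call:
servo_tool([
  [[0, 0, 0], [0, 0, -1], -1],
  [[0, 0, 0], [0, 0, -2], -1],
  [[0, 0, 0], [0, 0, -2.5], -1],
  [[0, 0, 0], [0, 0, -2.5], -1],
  [[0, 0, 0], [0, 0, -2.5], -0.1],
  [[0, 0, 0], [0, 0, -2.5], 0],
  [[0, 0, 0], [0, 0, -2.5], 0.1],
  [[0, 0, 0], [0, 0, -2.5], 0.3],
  [[0, 0, 0], [0, 0, -2.5], 0.4],
  [[0, 0, 0], [0, 0, -2.5], 0.4],
  [[0, 0, 0], [0, 0, 10], 0.4],
  [[0, 0, 0], [0, 0, 30], 0.4],
  [[0, 0, 0], [0, 0, 60], 0.4],
  [[0, 0, 0], [0, 0, 90], 0.6],
  [[0, 0, 0], [0, 0, 120], 0.6],
  [[0, 0, 0], [0, 0, 150], 0.6],
  [[0, 0, 0], [0, 0, 180], 0.6],
  [[0, 0, 0], [0, 0, 180], 0.6],
  [[0, 0, 0], [0, 0, 180], 0.6],
])

```text
t: 29.6
tool_pos: [390.9, -297.8, 230.4]
tcp_rot: [2.314, 2.12, -0.0]
force: [-0.2, -1.2, -0.6]
gripper_width: 68.3
finger_force: 0.0
```

Call:
servo_tool([
  [[0, 0, 0], [3, 15, 0], 0.6],
  [[0, 0, 0], [8, 40, 0], 0.6],
  [[0, 0, 0], [15, 75, 0], 0.6],
  [[0, 0, 0], [23, 110, 0], 0.6],
  [[0, 0, 0], [31, 148, 0], 0.6],
  [[0, 0, 0], [40, 186, 0], 0.6],
  [[0, 0, 0], [48, 224, 0], 0.6],
  [[0, 0, 0], [56, 262, 0], 0.6],
  [[0, 0, 0], [65, 300, 0], 0.6],
  [[0, 0, 0], [73, 338, 0], 0.6],
  [[0, 0, 0], [82, 376, 0], 0.6],
  [[0, 0, 0], [90, 414, 0], 0.6],
  [[0, 0, 0], [99, 452, 0], 0.6],
  [[0, 0, 0], [107, 490, 0], 0.6],
  [[0, 0, 0], [116, 528, 0], 0.6],
  [[0, 0, 0], [125, 566, 0], 0.6],
  [[0, 0, 0], [134, 604, 0], 0.6],
  [[0, 0, 0], [142, 642, 0], 0.6],
  [[0, 0, 0], [150, 680, 0], 0.6],
  [[0, 0, 0], [155, 710, 0], 0.6],
])

```text
t: 31.27
tool_pos: [545.2, 415.0, 226.8]
tcp_rot: [-2.314, -2.123, 0.005]
force: [0.7, -1.4, 0.3]
gripper_width: 68.7
finger_force: 0.0
```

Call:
servo_tool([
  [[0, 0, 0], [3.5, 13, 0], 0.6],
  [[0, 0, 0], [3.5, 13, 0], 0.6],
  [[0, 0, 0], [3.5, 13, 0], 0.6],
  [[0, 0, 0], [3.5, 13, 0], 0.6],
])

```text
t: 31.6
tool_pos: [549.0, 424.5, 228.4]
tcp_rot: [-2.317, -2.121, 0.003]
force: [-0.4, -0.7, -0.6]
gripper_width: 68.3
finger_force: 0.0
```

```bash
python3 - <<'E'
from see import *
see('p3',10,(390.8,-297.3))
S=manip.snapshot("side"); I=cv2.resize(S["image"][130:290,170:280],None,fx=3.125,fy=3.125,interpolation=cv2.INTER_CUBIC)
cv2.polylines(I,[cv2.convexHull(((proj(S,place(BT,549.5,425.5,0))+.5-[170,130])*3.125).astype(np.int32))],True,(0,255,0),1)
J=cv2.imread("pics/p3.png")[100:]; J=cv2.resize(J,(440,int(400*440/750))); J=cv2.copyMakeBorder(J,0,I.shape[0]-J.shape[0],0,0,0)
cv2.imwrite("pics/p4.png",np.hstack([I,J]))
E
```

```text
[549.11358794 424.25923988 228.94760035] [-2.31752101e+00 -2.12092269e+00  1.79437334e-03] [ 0.0430441  -0.64107386 -0.36337922] 68.13451042269931
```

View pics/p4.png

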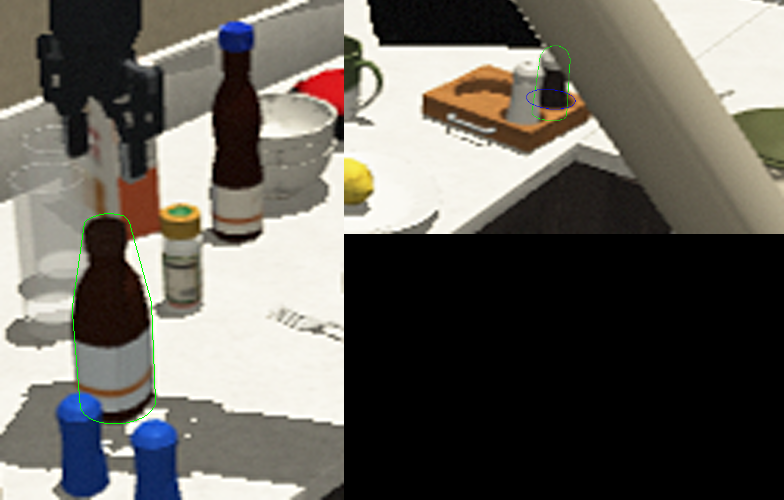

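Pepper is seated beside the salt, at (552,85). The stout bottle overlay fits. Gripping it by the cap.

Call:
servo_tool([
  [[0, 0, 0], [0, 1, -15], 0.5],
  [[0, 0, 0], [0, 1, -35], 0.5],
  [[0, 0, 0], [0, 1, -55], 0.5],
  [[0, 0, 0], [0, 1, -68], 0.5],
  [[0, 0, 0], [0, 1, -75], 0.5],
  [[0, 0, 0], [0, 1, -75], 0.5],
  [[0, 0, 0], [0, 1, -75], 0.2],
  [[0, 0, 0], [0, 1, -75], 0.1],
  [[0, 0, 0], [0, 1, -75], 0],
  [[0, 0, 0], [0, 1, -75], -0.1],
  [[0, 0, 0], [0, 1, -75], -1],
  [[0, 0, 0], [0, 1, -75], -1],
  [[0, 0, 0], [0, 1, -75], -1],
  [[0, 0, 0], [0, 1, -75], -1],
  [[0, 0, 0], [0, 1, -75], -1],
])

```text
t: 32.95
tool_pos: [549.5, 426.7, 155.6]
tcp_rot: [2.316, 2.122, 0.003]
force: [-0.0, -0.6, 5.2]
gripper_width: 34.7
finger_force: 59.7
```

Call:
servo_tool([
  [[0, 0, 0], [0, 0, 4], -1],
  [[0, 0, 0], [0, 0, 10], -1],
  [[0, 0, 0], [0, 0, 20], -1],
  [[0, 0, 0], [0, 0, 32], -1],
  [[0, 0, 0], [-1, -5, 45], -1],
  [[0, 0, 0], [-2, -14, 58], -1],
  [[0, 0, 0], [-4, -28, 70], -1],
  [[0, 0, 0], [-6, -46, 82], -1],
  [[0, 0, 0], [-8, -66, 92], -1],
  [[0, 0, 0], [-11, -90, 100], -1],
  [[0, 0, 0], [-14, -116, 106], -1],
  [[0, 0, 0], [-17, -142, 110], -1],
  [[0, 0, 0], [-20, -168, 110], -1],
  [[0, 0, 0], [-23, -194, 110], -1],
  [[0, 0, 0], [-26, -220, 110], -1],
  [[0, 0, 0], [-29, -240, 110], -1],
  [[0, 0, 0], [-31, -254, 110], -1],
  [[0, 0, 0], [-32, -260, 110], -1],
  [[0, 0, 0], [-32, -260, 110], -1],
])

```text
t: 34.53
tool_pos: [516.9, 165.2, 265.2]
tcp_rot: [2.318, 2.12, 0.001]
force: [0.2, 0.8, -5.0]
gripper_width: 34.7
finger_force: 60.4
```

Call:
servo_tool([
  [[0, 0, 0], [-1, -6, 0], -1],
  [[0, 0, 0], [-2, -18, 0], -1],
  [[0, 0, 0], [-4, -36, 0], -1],
  [[0, 0, 0], [-7, -60, 0], -1],
  [[0, 0, 0], [-10, -88, 0], -1],
  [[0, 0, 0], [-14, -118, 0], -1],
  [[0, 0, 0], [-18, -148, 0], -1],
  [[0, 0, 0], [-22, -178, 0], -1],
  [[0, 0, 0], [-26, -208, 0], -1],
  [[0, 0, 0], [-30, -238, 0], -1],
  [[0, 0, 0], [-34, -268, 0], -1],
  [[0, 0, 0], [-38, -298, 0], -1],
  [[0, 0, 0], [-41, -328, 0], -1],
  [[0, 0, 0], [-44, -356, 0], -1],
  [[0, 0, 0], [-47, -382, 0], -1],
  [[0, 0, 0], [-49, -404, 0], -1],
  [[0, 0, 0], [-51, -422, 0], -1],
  [[0, 0, 0], [-52, -434, 0], -1],
  [[0, 0, 0], [-52, -439, 0], -1],
  [[0, 0, 0], [-52, -439, 0], -1],
])

```text
t: 36.2
tool_pos: [465.0, -273.0, 264.1]
tcp_rot: [-2.317, -2.121, 0.0]
force: [-0.2, 1.0, -4.4]
gripper_width: 34.5
finger_force: 60.4
```

Call:
servo_tool([
  [[0, 0, 0], [0, 0, 0], -1],
  [[0, 0, 0], [0, 0, -8], -1],
  [[0, 0, 0], [0, 0, -20], -1],
  [[0, 0, 0], [0, 0, -32], -1],
  [[0, 0, 0], [0, 0, -42], -1],
  [[0, 0, 0], [0, 0, -52], -1],
  [[0, 0, 0], [0, 0, -58], -1],
  [[0, 0, 0], [0, 0, -60], -1],
  [[0, 0, 0], [0, 0, -60], -1],
  [[0, 0, 0], [0, 0, -60], -1],
])

```text
t: 37.03
tool_pos: [465.4, -272.4, 204.7]
tcp_rot: [2.315, 2.122, 0.0]
force: [-0.5, -0.0, -5.1]
gripper_width: 34.6
finger_force: 60.4
```

```bash
python3 - <<'E'
from see import *
see('p5',51,(465.3,-272.8),BT)
E
```

```text
[ 465.36898455 -272.48833686  204.88871715] [2.31523024e+00 2.12186591e+00 1.83864801e-04] [ 0.34083137  0.03429409 -4.31643982] 34.62825374145502
```

View pics/p5.png

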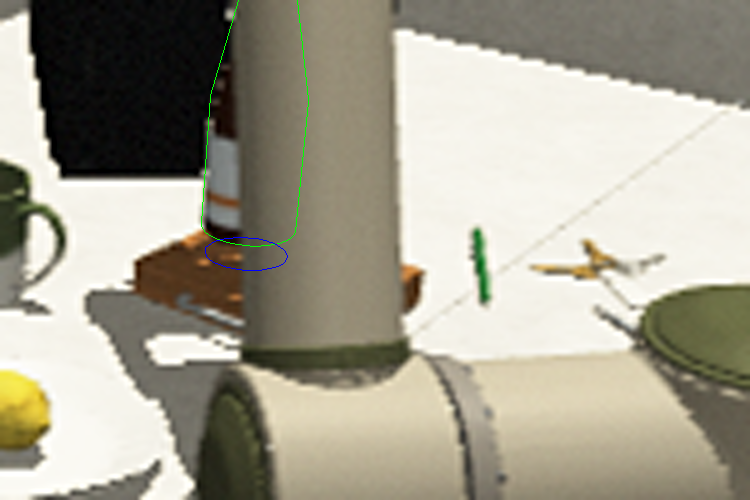

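The bottle's visible left edge (205,200) matches the model over the big hole, and it hangs upright. Lowering it.

Call:
servo_tool([
  [[0, 0, 0], [0, -0.3, -6], -1],
  [[0, 0, 0], [0, -0.3, -12], -1],
  [[0, 0, 0], [0, -0.3, -17], -1],
  [[0, 0, 0], [0, -0.3, -21], -1],
  [[0, 0, 0], [0, -0.3, -25], -1],
  [[0, 0, 0], [0, -0.3, -29], -1],
  [[0, 0, 0], [0, -0.3, -33], -1],
  [[0, 0, 0], [0, -0.3, -36], -1],
  [[0, 0, 0], [0, -0.3, -36], -1],
])

```text
t: 37.83
tool_pos: [464.9, -272.6, 167.6]
tcp_rot: [-2.315, -2.121, 0.0]
force: [-0.1, -0.4, -4.8]
gripper_width: 34.5
finger_force: 60.4
```

Call:
servo_tool([
  [[0, 0, 0], [0, 0, -1], -1],
  [[0, 0, 0], [0, 0, -1.5], -1],
  [[0, 0, 0], [0, 0, -1.5], -1],
  [[0, 0, 0], [0, 0, -1.5], -1],
  [[0, 0, 0], [0, 0, -1.5], -0.1],
  [[0, 0, 0], [0, 0, -1.5], 0],
  [[0, 0, 0], [0, 0, -1.5], 0.1],
  [[0, 0, 0], [0, 0, -1.5], 0.3],
  [[0, 0, 0], [0, 0, -1.5], 0.4],
  [[0, 0, 0], [0, 0, -1.5], 0.4],
  [[0, 0, 0], [0, 0, 8], 0.4],
  [[0, 0, 0], [0, 0, 25], 0.4],
  [[0, 0, 0], [0, 0, 50], 0.4],
  [[0, 0, 0], [0, 0, 80], 0.6],
  [[0, 0, 0], [0, 0, 100], 0.6],
  [[0, 0, 0], [0, 0, 100], 0.6],
])

```text
t: 39.17
tool_pos: [466.1, -273.6, 273.5]
tcp_rot: [2.31, 2.116, 0.001]
force: [-0.4, -0.6, 0.0]
gripper_width: 68.2
finger_force: 0.0
```

Call:
servo_tool([
  [[0, 0, 0], [-10, 30, 0], 0.6],
  [[0, 0, 0], [-20, 65, 0], 0.6],
  [[0, 0, 0], [-30, 105, 0], 0.6],
  [[0, 0, 0], [-40, 145, 0], 0.6],
  [[0, 0, 0], [-50, 185, 0], 0.6],
  [[0, 0, 0], [-60, 225, 0], 0.6],
  [[0, 0, 0], [-70, 265, 0], 0.6],
  [[0, 0, 0], [-80, 305, 0], 0.6],
  [[0, 0, 0], [-90, 345, 0], 0.6],
  [[0, 0, 0], [-100, 385, 0], 0.6],
  [[0, 0, 0], [-110, 425, 0], 0.6],
  [[0, 0, 0], [-120, 465, 0], 0.6],
  [[0, 0, 0], [-130, 505, 0], 0.6],
  [[0, 0, 0], [-140, 545, 0], 0.6],
  [[0, 0, 0], [-150, 585, 0], 0.6],
  [[0, 0, 0], [-165, 625, 0], 0.6],
  [[0, 0, 0], [-185, 660, 0], 0.6],
  [[0, 0, 0], [-200, 690, 0], 0.6],
  [[0, 0, 0], [-200, 690, 0], 0.6],
  [[0, 0, 0], [-200, 690, 0], 0.6],
])

```text
t: 40.83
tool_pos: [264.1, 418.0, 268.0]
tcp_rot: [2.313, 2.126, -0.001]
force: [-0.9, -0.4, -0.2]
gripper_width: 68.2
finger_force: 0.0
```

```bash
python3 - <<'E'
from h import *
S=manip.snapshot("side"); T=manip.snapshot("top"); o=manip.observe(); print(o["tool_pos"],o["t"])
a=cv2.resize(T["image"][150:310,190:460],None,fx=2.9,fy=2.9,interpolation=cv2.INTER_CUBIC)[:,:783]
I=S["image"][120:260,220:420]; b=cv2.resize(I,None,fx=1.5,fy=1.5)
J=cv2.resize(S["image"][125:215,300:420],(512,384)) ; 
k=2.9; g=lambda Q:((proj(T,Q)+.5-[190,150])*k).astype(np.int32); t=np.linspace(0,6.28,60)
cv2.imwrite("pics/e1.png",a); cv2.imwrite("pics/e2.png",cv2.resize(S["image"][110:260,210:420],None,fx=3.8,fy=3.8,interpolation=cv2.INTER_CUBIC))
m=near("plate",T,(307,251)); print("plate",fit(rings([(102,102,22),(60,60,0)]),[(T,m)],(454,48,0)))
for r in manip.trace("fork",T)[:1]:
    p=np.argwhere(r["mask"])[:,::-1]; w=np.array([back(T,q,5) for q in p]); c=w.mean(0); u=np.linalg.svd(w-c,full_matrices=False)[2][0]; u*=np.sign(u[0]); t=(w-c)@u
    print("fork",r["bbox"],c+u*(t.max()+t.min())/2,np.ptp(t),np.arctan2(u[1],u[0]))
m=near("lemon",T,(307,245)); print("lemon",None if m is None else fit(LM+[0,0,6],[(T,m)],(455,46,0)))
E
```

```text
[265.30288295 416.5946577  268.25594461] 40.9333
plate (array([454.826,  48.599,   0.   ]), np.float64(0.017))
fork [251.4, 222.1, 257.7, 287.3] [450.02171954 203.68928455] 180.65059523815773 0.02368611886342606
lemon (array([454.337,  49.339,   0.   ]), np.float64(0.053))
```

View pics/e1.png

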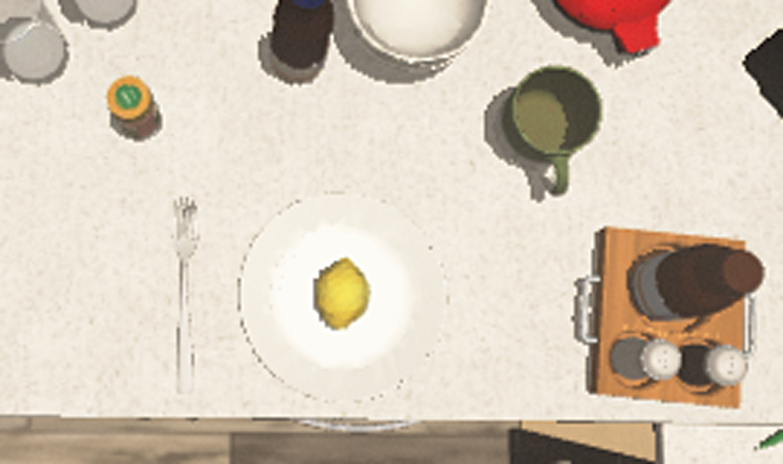

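View pics/e2.png

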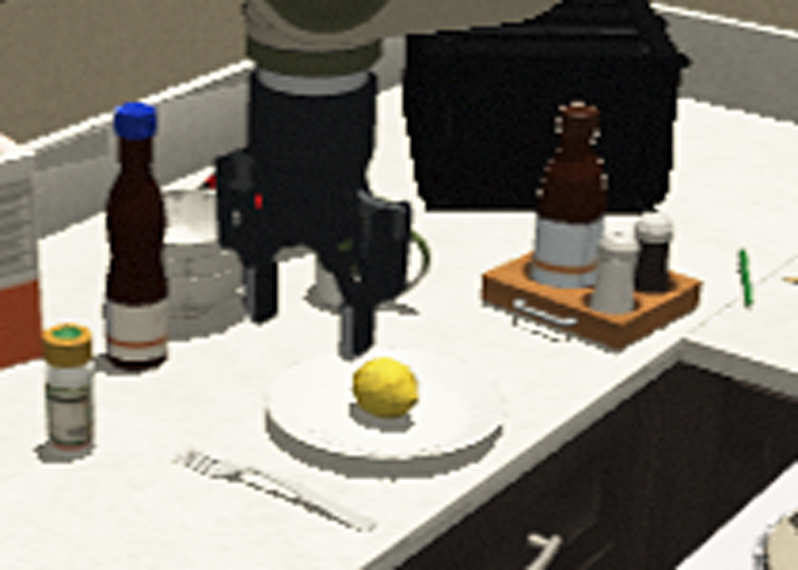

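Both views show it laid as asked: the fork straight and level with the plate, the lemon in the middle, and salt, pepper and bottle upright in the stand, with the bystanders unmoved. One check of the bottle's depth, then I hand in.

```bash
python3 - <<'E'
from h import *
S=manip.snapshot("side"); m=near("bottle",S,(362,162))
for z in(4,10,16):
    print(z,proj(S,place(BT+[0,0,z],465.3,-272.8,0))[:,1].min(), None if m is None else fit(BT+[0,0,z],[(S,m)],(465,-273,0)))
if m is not None: print(np.argwhere(m)[:,0].min())
r=np.argwhere(np.abs(S["image"][125:150,362].astype(int).sum(1)-0)>=0); print(S["image"][132:144,362].tolist())
E
```

```text
4 137.9072865193231 (array([ 483.81 , -306.552,    0.   ]), np.float64(0.109))
10 136.3068407788739 (array([ 478.766, -297.102,    0.   ]), np.float64(0.12))
16 134.70173044738698 (array([ 471.122, -284.981,    0.   ]), np.float64(0.135))
137
[[11, 7, 8], [11, 11, 11], [10, 8, 8], [3, 1, 0], [39, 45, 52], [143, 168, 190], [20, 35, 70], [31, 44, 78], [66, 78, 106], [10, 17, 27], [15, 21, 33], [16, 21, 34]]
```

The top of the bottle shows at row 136.3–137, against 136.3 expected for fully down.

```bash
python3 -c "
from bench import manip
print(manip.close_job())"
```

```text
the job is handed in; nothing more can be done
None
```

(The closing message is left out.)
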